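# Find the stamped parts crate and push it to the dispatch line

### The job

One of the two blue parts crates carries a green inspection stamp underneath: tip both crates over backwards, away from you, so that each lies on its far side with its underside facing you, and leave them lying like that. Then push the stamped one, as it lies, away from you until it is on the yellow dispatch line with its middle right over the tape; leave the plain one short of the line. Only push with the fingers: do not pick up either crate, and leave the other things on the bench alone.

Things in the scene. Friction and masses are not known exactly. Their poses are not given: they have to be found in the camera images.
- crate_a: blue empty open-topped plastic crate, 60 mm deep (x) x 85 wide (y) x 90 high (z), walls 3 mm, about 0.25 kg. Starts upright, its x roughly away from the robot. Origin: centre of underside; z out of its mouth. The stamped one: white 46 mm disc with green ring and tick amid its underside (recessed 2 mm in the foot frame). Standing, both crates look the same; which is left or right changes.
- crate_b: blue empty open-topped plastic crate, 60 mm deep (x) x 85 wide (y) x 90 high (z), walls 3 mm, about 0.25 kg. Starts upright, its x roughly away from the robot. Origin: centre of underside; z out of its mouth. The plain one, nothing on its underside. Either crate, pushed away near its rim, tips over its far bottom edge, perhaps sliding a little.
- crate_a_mid (a point): the middle of crate_a: 45 mm from its underside along its z. Height 45 mm when the crate stands, 30 mm when it lies on its far side; lying so, the crate is 60 mm high, its x axis points straight down, its z axis away from the robot, and its origin is 30 mm above the bench.
- line: the dispatch line: a flat strip of yellow tape with black cross bars, 25 mm wide (its x) and 500 mm long (its y), stuck on the bench beyond the crates, running roughly left to right. Too thin to feel. Origin: its centre; x points across it, away from the robot.
- bolt: brass-coloured bolt with a nut, lying across in front of the right-hand crate, 81 x 25 mm, 25 mm high; leave alone. Origin: centre of its underside.
- tape_roll: black roll of tape lying flat between the robot and the crates, 62 mm across, 19 mm high; leave alone. Origin: centre of its underside.
- blue_carton: blue small-parts carton to the left of the work, 52 x 52 x 45 mm high; leave alone. Origin: centre of its underside.
- screwdriver: screwdriver with a red handle lying at the front left, 221 mm long, 32 mm high; leave alone. Origin: centre of its underside.
- tape_measure: yellow and black tape measure standing to the left of the work, 90 x 38 mm, 64 mm high; leave alone. Origin: centre of its underside.

How it is judged:
By the outcome, as a careful person would: the job done as asked, in the order asked, and still so for the second after the job is handed in, with the robot touching nothing.
It also fails if it takes over 59 s, if anything falls off the work surface, if the arm or the gripper's body presses on something with over 40 N, if the wrist force passes 120 N, or if a joint passes its speed limit or range.

### The arm

A 7-joint arm with a two-finger parallel gripper is mounted at the origin on a cart in front of the work surface, level with it; the furniture and walls round the work are solid. World frame = base frame: x ahead of the robot, y to its left, z up, the work surface at z = 0. Lengths are in m, angles in rad, forces in N, time in s.
With the tool pointing down it reaches from about 0.425 to 0.875 m from the base axis. Payload 4.7 kg.
Tool frame: the origin (TCP) lies on the centre line of the jaws, within the pads' length; the fingertips stand 22 mm ahead of it and the grasp point (between the pads) lies 3 mm ahead of it; z points along the fingers, y is the direction in which the jaws open and shut (so a half turn about z gives the same grasp; the last joint's range is limited). The gripper opens to 87 mm and grips with 3 to 60 N. Pads are 19 mm wide; open, the fingers measure 117 mm over their backs; the gripper's body (75 mm by 190 mm) begins 51 mm behind the grasp point.
Start: joints at [1.342, 0.321, -0.07, 1.45, 0.023, 1.371, -0.057], TCP at [0.156, -0.631, 0.245] pointing down, gripper open.
Joint ranges: [-2.86, 2.86], [-0.3, 2.09], [-1.38, 1.24], [0.06, 2.45], [-1.56, 4.7], [0.09, 2.05], [-2.69, 2.69]. Speed limits (rad/s): [2.57, 2.57, 3.14, 3.14, 3.14, 3.14, 3.14].

### API

Orientations are given as a rotation vector (axis times angle).
In Python, from bench import ctrl, imaging, close_job, finder gives the robot as it stands. The module is installed in compiled form; this text tells all that it offers.
- The arm moves only by the shell command python3 -m jog 'ROWS' [FORCE]. ROWS is JSON, a list that holds one entry, the list of rows, each a list of 7 numbers: the shift along the tool's x, y, z in cm, then the turn, a rotation vector about the tool's x, y, z in degrees, then the finger opening in cm, from 0 to 8.7. In form: [[[dx, dy, dz, ax, ay, az, claw], ...]]. A call has 1 to 12 rows; each row shifts and turns the commanded pose from where the row before left it, along the tool's axes as they then stand; what a row does not reach is not made up. A row lasts 1/10 s, in which the tool goes at most 50 mm and 8.59 degrees, less where a joint would pass 70% of its speed; a pose out of reach is approached as far as the arm can. A call is refused whole if a number of a shift passes 5 or a number of a turn 8.59, either way. A call with a gripper value outside its range is refused whole. The fingers move at their own pace and stop on an object; FORCE is the grip in N (left out, the last holds). Time passes only in rows, so rows that do not move let the fingers close. It gives the time, the measured TCP pose, the force and the opening at its end, in the units of the state.
- ctrl.get_state(): the state, without advancing time (a new reading comes with each control period).
- imaging.get_image(name): name is "scene" or "side" or "wrist"; returns a dict with "frame" (480x640x3 uint8, red, green, blue), "intrinsics" (3x3 intrinsics, pixels), "pose" (4x4, takes a point from camera to world coordinates). Camera axes: x right, y down, z forward; pixel columns grow to the right and rows downward; lengths in m; the calibration is good to about 2 mm. A picture is of the moment at which its call begins. There is no depth.
- close_job(): hands the job in, once; it reports no verdict.
Trained networks look in the newest picture that a camera, given by its name, has taken for a name from the list of things; names that differ only in an ending like _2 or _b are one class to them, and where a whole thing is asked for, a point or a joint stands for the part that bears it (a point fixed in the world has none). Each returns a list of dicts, best first, with "conf" (0 to 1); they miss things now and then, are a little off and sometimes report something else, mostly with a low value. They report only what shows in the picture. A call takes as long as a camera call.
- finder.trace(label, camera): "region" (480x640 bool, what is visible of it) and "point" ([row, column] as shares, 0 to 1, of the picture: columns of its width, rows of its height, amid what is visible of it).
- finder.spot_point(label, camera): "point" ([row, column] as shares, 0 to 1, of the picture: columns of its width, rows of its height: a listed point, or the origin of a listed thing).
The state is a dict: "time": time; "joint_positions": joint angles; "qd": joint speeds; "joint_torque": joint torques, N m; "position": TCP position; "tool_rot": TCP orientation; "ft_force": force on the tool from outside, world axes, zero at the start; "torque": the same for the moment, N m; "grip_width": opening from 0.0 (shut) to 1.0 (fully open).
Only numpy, scipy, OpenCV 4.12 (cv2) and the standard library are available. Lean on these libraries where they do the work, as an engineer would, in place of code of your own. Each camera call takes 0.05 s, during which the arm holds its last target. There are 200 camera calls.

## Working session

There is one attempt and no reset: what is moved stays moved. The work goes in short steps, Python scripts to look and compute and a shell command to move; the robot and the scene stay as the last step left them, time stands still between calls to the robot, and variables do not carry over. Pictures are saved under pics/ and viewed, about 8 in all and at most 12, crops included, and the job is handed in when it is done.

```bash
mkdir -p pics
cat > h.py <<'E'
import numpy as np, cv2
from bench import ctrl, imaging, finder
from scipy.spatial.transform import Rotation as R
def ray(im,r,c):
    K=np.array(im["intrinsics"]);P=np.array(im["pose"])
    d=P[:3,:3]@np.linalg.inv(K)@np.array([c,r,1.]);return P[:3,3],d
def onz(im,r,c,z):
    o,d=ray(im,r,c);return o+d*(z-o[2])/d[2]
def proj(im,p):
    K=np.array(im["intrinsics"]);P=np.array(im["pose"])
    q=K@(P[:3,:3].T@(np.array(p)-P[:3,3]));return q[:2]/q[2]
def save(im,n): cv2.imwrite("pics/"+n,cv2.cvtColor(im["frame"],cv2.COLOR_RGB2BGR))
def st():
    s=ctrl.get_state();print("t",round(s["time"],2),"p",np.round(s["position"],4),"R",np.round(R.from_rotvec(s["tool_rot"]).as_matrix(),3).tolist(),"F",np.round(s["ft_force"],1),"g",round(s["grip_width"],2))
E
python3 - <<'E'
from h import *
st()
for cam in("scene","side"):
    im=imaging.get_image(cam);save(im,cam+"0.png");print(cam,np.round(im["pose"],3).tolist(),im["intrinsics"])
    for l,z in(("crate_a",0),("line",0),("bolt",0),("tape_roll",0),("blue_carton",0),("tape_measure",0),("screwdriver",0)):
        for d in finder.spot_point(l,cam)[:3]:
            r,c=d["point"];print(l,"px",round(c*640),round(r*480),"conf",round(d["conf"],2),np.round(onz(im,r*480,c*640,z),3))
E
```

```text
t 0.0 p [ 0.1561 -0.6304  0.2435] R [[0.971, 0.24, -0.001], [0.24, -0.971, 0.002], [-0.0, -0.002, -1.0]] F [-0.8  0.  -0.1] g 1.0
scene [[-0.62, -0.537, 0.572, -0.104], [-0.784, 0.443, -0.434, 0.687], [-0.02, -0.717, -0.696, 0.824], [0.0, 0.0, 0.0, 1.0]] [[570.30659987   0.         309.14746415]
 [  0.         570.30659987 232.9131556 ]
 [  0.           0.           1.        ]]
crate_a px 390 218 conf 0.84 [ 0.499  0.014 -0.   ]
crate_a px 292 277 conf 0.64 [0.497 0.274 0.   ]
bolt px 418 247 conf 0.69 [0.401 0.031 0.   ]
bolt px 390 218 conf 0.51 [0.499 0.012 0.   ]
tape_roll px 384 277 conf 0.61 [0.386 0.138 0.   ]
blue_carton px 228 321 conf 0.89 [0.486 0.427 0.   ]
blue_carton px 194 275 conf 0.46 [0.623 0.419 0.   ]
tape_measure px 193 273 conf 0.62 [0.628 0.418 0.   ]
screwdriver px 310 348 conf 0.89 [0.348 0.349 0.   ]
side [[0.941, -0.176, 0.289, 0.237], [-0.338, -0.499, 0.798, -0.539], [0.003, -0.849, -0.529, 0.582], [0.0, 0.0, 0.0, 1.0]] [[549.37019649   0.         314.53721236]
 [  0.         549.37019649 232.47206086]
 [  0.           0.           1.        ]]
crate_a px 350 344 conf 0.9 [0.498 0.021 0.   ]
crate_a px 303 255 conf 0.85 [0.508 0.272 0.   ]
line px 420 277 conf 0.6 [0.681 0.137 0.   ]
bolt px 286 366 conf 0.9 [0.393 0.011 0.   ]
tape_roll px 257 308 conf 0.56 [0.386 0.15  0.   ]
blue_carton px 270 221 conf 0.61 [0.483 0.413 0.   ]
tape_measure px 334 209 conf 0.57 [0.626 0.416 0.   ]
tape_measure px 284 360 conf 0.25 [0.394 0.022 0.   ]
screwdriver px 212 250 conf 0.9 [0.349 0.347 0.   ]
```

View pics/scene0.png

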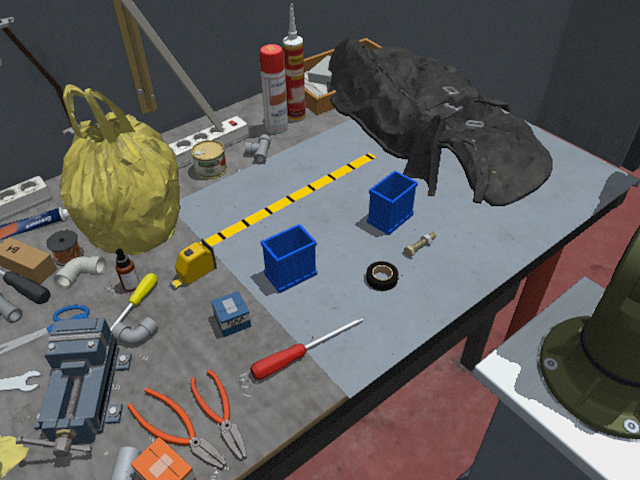

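View pics/side0.png

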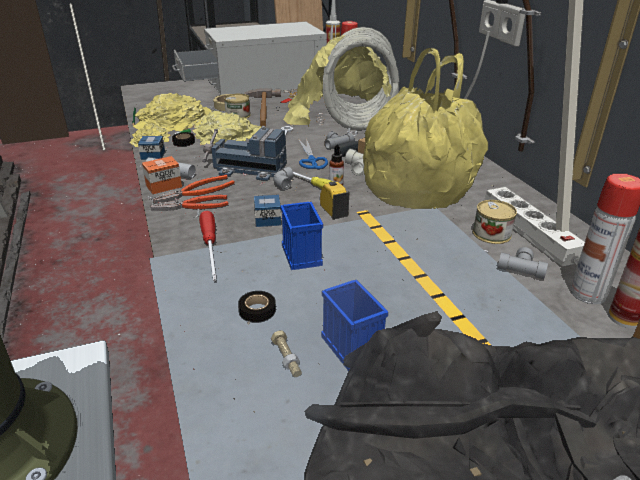

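The scene view shows the left crate at about (290,260) and the right one at (392,203). The line runs from (205,243) to (373,156), and a dark bag lies at right, beyond the right crate (nearest edge about (433,195)). In the side view the crates are at (302,235) and (353,315), and the bolt and tape roll are clear of both. Next I'll fit the crate poses, the line and the bag edge.

```bash
cat >> h.py <<'E'
from scipy.optimize import minimize
def fit_crates(guesses,dims=(.06,.085,.09),cams=("scene","side")):
    obs={}
    for cam in cams:
        im=imaging.get_image(cam); obs[cam]=(im,finder.trace("crate_a",cam))
    out=[]
    for g in guesses:
        use=[]
        for cam,(im,ds) in obs.items():
            q=proj(im,[g[0],g[1],dims[2]/2]); 
            c=[d for d in ds if np.hypot(d["point"][1]*640-q[0],d["point"][0]*480-q[1])<35]
            if c: use.append((im,c[0]["region"].astype(bool)))
        def cost(v):
            s=0
            for im,m in use:
                x,y,a=v;ca,sa=np.cos(a),np.sin(a)
                pts=[proj(im,[x+ca*u-sa*w,y+sa*u+ca*w,z]) for u in(-dims[0]/2,dims[0]/2) for w in(-dims[1]/2,dims[1]/2) for z in(0,dims[2])]
                k=np.zeros((480,640),np.uint8)
                cv2.fillConvexPoly(k,cv2.convexHull(np.round(np.array(pts,np.float32)*16).astype(np.int32)),1,cv2.LINE_8,4)
                k=k>0; s+=1-(k&m).sum()/(k|m).sum()
            return s/max(len(use),1)
        best=min((minimize(cost,[g[0],g[1],a],method="Nelder-Mead",options=dict(initial_simplex=[[g[0],g[1],a],[g[0]+.01,g[1],a],[g[0],g[1]+.01,a],[g[0],g[1],a+.15]])) for a in(-.2,0,.2)),key=lambda r:r.fun)
        print("crate",len(use),np.round(best.x[:2],4),"yaw deg",round(np.degrees(best.x[2]),1),"1-IoU",round(best.fun,3)); out.append(best.x)
    return out
def line():
    for cam in("scene","side"):
        im=imaging.get_image(cam)
        hsv=cv2.cvtColor(im["frame"],cv2.COLOR_RGB2HSV)
        m=cv2.inRange(hsv,(20,170,120),(32,255,255))
        rc=np.argwhere(m>0);w=np.array([onz(im,r,c,0)[:2] for r,c in rc])
        k=(w[:,0]>.6)&(w[:,0]<.76)&(w[:,1]>-.15)&(w[:,1]<.36);w=w[k]
        for _ in range(3):
            p=np.polyfit(w[:,1],w[:,0],1);res=w[:,0]-np.polyval(p,w[:,1]);w=w[abs(res)<.018]
        print(cam,"line x =",np.round(p[1],4),"+",np.round(p[0],4),"*y; y range",np.round([w[:,1].min(),w[:,1].max()],3),"width",np.round(np.percentile(res,[2,98]),4))
E
python3 - <<'E'
from h import *
fit_crates([(.5,.015),(.503,.273)]);line()
im=imaging.get_image("scene")
for c,r in((433,195),(415,165),(490,203),(550,165)): print((c,r),[np.round(onz(im,r,c,z),3).tolist() for z in(0,.1)])
im=imaging.get_image("side")
for c,r in((310,410),(360,345),(437,316)): print((c,r),[np.round(onz(im,r,c,z),3).tolist() for z in(0,.1)])
E
```

```text
crate 2 [0.4977 0.014 ] yaw deg 10.5 1-IoU 0.167
crate 2 [0.5043 0.2732] yaw deg -9.7 1-IoU 0.063
scene line x = 0.6858 + -0.0118 *y; y range [-0.11   0.353] width [-0.0108  0.011 ]
side line x = 0.6855 + -0.0154 *y; y range [-0.049  0.358] width [-0.0117  0.0104]
(433, 195) [[0.492, -0.112, 0.0], [0.419, -0.015, 0.1]]
(415, 165) [[0.593, -0.16, -0.0], [0.508, -0.057, 0.1]]
(490, 203) [[0.395, -0.187, 0.0], [0.334, -0.081, 0.1]]
(550, 165) [[0.393, -0.4, 0.0], [0.332, -0.268, 0.1]]
(310, 410) [[0.399, -0.075, 0.0], [0.372, -0.155, 0.1]]
(360, 345) [[0.511, 0.015, 0.0], [0.464, -0.08, 0.1]]
(437, 316) [[0.655, 0.034, 0.0], [0.583, -0.064, 0.1]]
```

```bash
python3 -m jog '[[[2,0,-4,0,0,0,0],[2,0,-4,0,0,0,0],[2,0,-4,0,0,0,0],[2,0,-4,0,0,0,0],[4.5,-1,0,0,0,0,0],[4.5,-1,0,0,0,0,0],[4.5,-1,0,0,0,0,0],[4.5,-1,0,0,0,0,0],[4.5,-1,0,0,0,0,0],[4.5,-1,0,0,0,0,0],[4.5,-1,0,0,0,0,0]]]'
python3 -m jog '[[[0.8,-4.6,0,0,0,0,0],[0.8,-4.6,0,0,0,0,0],[0.8,-4.6,0,0,0,0,0],[0.8,-4.6,0,0,0,0,0],[0.8,-4.6,0,0,0,0,0],[0.8,-4.6,0,0,0,0,0],[0.8,-4.6,0,0,0,0,0],[0.8,-4.6,0,0,0,0,0],[0.8,-4.6,0,0,0,0,0],[0.8,-4.6,0,0,0,0,0],[0.8,-4.6,0,0,0,0,0],[0.8,-4.6,0,0,0,0,0]]]'
python3 -m jog '[[[0,0,0,0,0,8,0],[0,0,0,0,0,8,0],[0,0,0,0,0,8,0],[0,0,0,0,0,0,0],[0,0,0,0,0,0,0],[0,0,0,0,0,0,0]]]'
python3 - <<'E'
from h import *
st()
im=imaging.get_image("wrist");save(im,"w1.png");print(np.round(im["pose"],3).tolist())
for d in finder.spot_point("crate_a","wrist"): print(d["point"][1]*640,d["point"][0]*480,d["conf"],onz(im,d["point"][0]*480,d["point"][1]*640,0))
E
```

```text
time: 2.3
position: [0.5242, -0.4671, 0.4048]
tool_rot: [3.118, 0.38, 0.0]
ft_force: [-0.2, -0.8, 0.5]
grip_width: 0.083
time: 3.5
position: [0.4827, 0.0927, 0.4049]
tool_rot: [3.118, 0.38, 0.002]
ft_force: [1.1, -0.1, 0.3]
grip_width: 0.002
time: 4.1
position: [0.4833, 0.0908, 0.4046]
tool_rot: [3.13, -0.273, 0.0]
ft_force: [0.7, -0.5, -0.5]
grip_width: 0.003
t 4.1 p [0.4833 0.0908 0.4046] R [[0.985, -0.173, 0.0], [-0.173, -0.985, -0.0], [0.0, 0.0, -1.0]] F [ 0.7 -0.5 -0.5] g 0.0
[[-0.173, -0.949, -0.264, 0.554], [-0.985, 0.167, 0.047, 0.078], [-0.0, 0.268, -0.963, 0.545], [0.0, 0.0, 0.0, 1.0]]
367.104 235.392 0.7 [0.39250761 0.02337906 0.        ]
364.928 175.824 0.67 [0.49141073 0.01345899 0.        ]
203.39200000000002 196.704 0.63 [0.50362626 0.27766717 0.        ]
296.384 252.71999999999997 0.56 [0.3829521 0.1465115 0.       ]
```

View pics/w1.png

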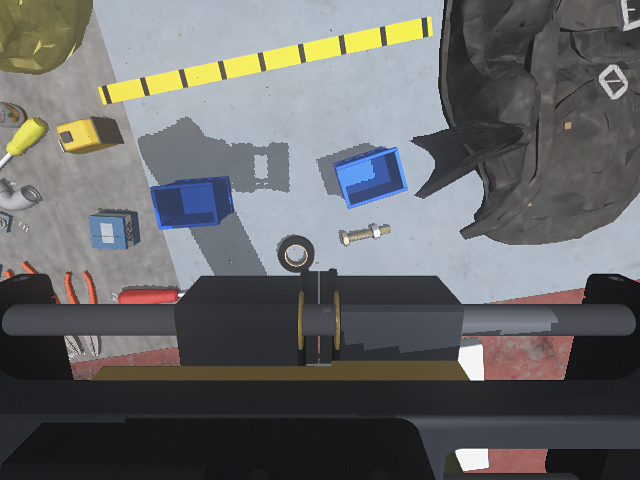

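The wrist view shows the left crate's mouth at (190,200), the right crate's at (370,176), and the bag's sleeve tips at (413,140) and (418,196), close to the right crate. The screwdriver, bolt and tape roll are clear. I'll triangulate the bag tips and refit the crates.

Run:
```python
from h import *
w=imaging.get_image("wrist");s=imaging.get_image("scene");sd=imaging.get_image("side")
def tri(obs):
    A=np.zeros((3,3));b=np.zeros(3)
    L=[]
    for im,(c,r) in obs:
        o,d=ray(im,r,c);d/=np.linalg.norm(d);M=np.eye(3)-np.outer(d,d);A+=M;b+=M@o;L.append((o,M))
    x=np.linalg.solve(A,b);return np.round(x,3),[round(np.linalg.norm(M@(x-o)),4) for o,M in L]
print(tri([(w,(413,140)),(s,(412,178))]),tri([(w,(418,196)),(s,(433,195))]),tri([(w,(463,237)),(s,(477,200))]))
print("side tip",tri([(w,(413,140)),(sd,(437,316))]),tri([(w,(463,237)),(sd,(308,410))]))
for g in [(.498,.014),(.504,.273)]:
    for cams in [("scene",),("wrist",),("scene","wrist")]: print(cams);fit_crates([g],cams=cams)
```

```text
(array([ 0.529, -0.063,  0.048]), [np.float64(0.0097), np.float64(0.0097)]) (array([ 0.453, -0.055,  0.055]), [np.float64(0.0031), np.float64(0.0031)]) (array([ 0.382, -0.112,  0.058]), [np.float64(0.0002), np.float64(0.0002)])
side tip (array([ 0.559, -0.055,  0.101]), [np.float64(0.0257), np.float64(0.0257)]) (array([ 0.381, -0.115,  0.052]), [np.float64(0.0014), np.float64(0.0014)])
('scene',)
crate 1 [0.4976 0.0128] yaw deg 16.1 1-IoU 0.062
('wrist',)
crate 1 [0.4968 0.0166] yaw deg 8.6 1-IoU 0.065
('scene', 'wrist')
crate 2 [0.4968 0.0158] yaw deg 9.2 1-IoU 0.059
('scene',)
crate 1 [0.5064 0.2717] yaw deg -6.0 1-IoU 0.057
('wrist',)
crate 1 [0.5043 0.2744] yaw deg -4.6 1-IoU 0.037
('scene', 'wrist')
crate 2 [0.5047 0.2737] yaw deg -5.1 1-IoU 0.074
```

```bash
python3 -m jog '[[[0,0,0,0,0,-5,3],[-1.5,-4.6,0,0,0,0,3],[-1.5,-4.6,0,0,0,0,3],[-1.5,-4.6,0,0,0,0,3],[-1.5,-4.6,0,0,0,0,3],[0,0,4.4,0,0,0,3],[0,0,4.4,0,0,0,3],[0,0,4.4,0,0,0,3],[0,0,4.4,0,0,0,3],[0,0,4.4,0,0,0,3],[0,0,4.4,0,0,0,3],[0,0,4,0,0,0,3]]]'
python3 -m jog '[[[0,0,0,0,0,0,3],[0,0,0,0,0,0,3],[0.7,0,0,0,0,0,3],[0.7,0,0,0,0,0,3],[0.7,0,0,0,0,0,3]]]'
```

```text
time: 6.35
position: [0.4396, 0.279, 0.0986]
tool_rot: [3.138, -0.14, -0.0]
ft_force: [0.7, -1.1, -0.6]
grip_width: 0.345
time: 6.85
position: [0.4629, 0.2779, 0.1024]
tool_rot: [-3.137, 0.141, -0.005]
ft_force: [0.4, 0.6, -0.8]
grip_width: 0.348
```

```bash
python3 -m jog '[[[0.6,0,0,0,0,0,3],[0.6,0,0,0,0,0,3],[0.6,0,0,0,0,0,3],[0.6,0,0,0,0,0,3]]]';  python3 -m jog '[[[0.6,0,0,0,0,0,3],[0.5,0,0,0,0,0,3],[0.5,0,0,0,0,0,3],[0,0,0,0,0,0,3]]]'
python3 - <<'E'
from h import *
im=imaging.get_image("scene");a=im["frame"][140:340,180:450]
im2=imaging.get_image("side");b=im2["frame"][150:350,220:490]
cv2.imwrite("pics/t1.png",cv2.resize(np.hstack([a,b]),None,fx=1.45,fy=1.45)[:,:,::-1])
E
```

```text
time: 7.25
position: [0.485, 0.2755, 0.1006]
tool_rot: [3.138, -0.139, -0.001]
ft_force: [-1.5, -0.8, 2.8]
grip_width: 0.343
time: 7.65
position: [0.5017, 0.2736, 0.1003]
tool_rot: [-3.138, 0.141, -0.001]
ft_force: [0.5, -0.2, -1.0]
grip_width: 0.344
```

View pics/t1.png

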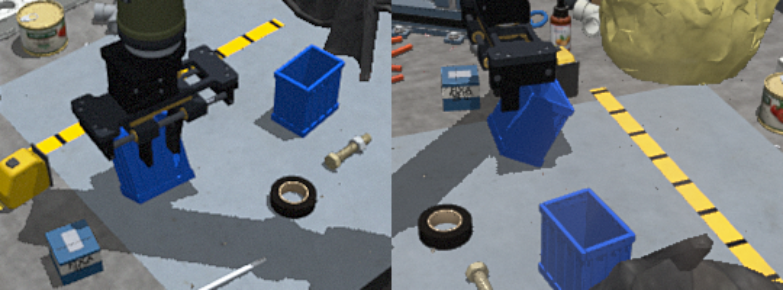

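The left crate is tilted about 30°, pivoting cleanly and not sliding. I'll keep pushing.

```bash
python3 -m jog '[[[0.5,0,0,0,0,0,3],[0.5,0,0,0,0,0,3],[0.5,0,0,0,0,0,3],[0.5,0,0,0,0,0,3],[0,0,0,0,0,0,3],[0,0,0,0,0,0,3],[0,0,0,0,0,0,3]]]'
python3 - <<'E'
from h import *
im=imaging.get_image("scene");a=im["frame"][140:340,180:450]
im2=imaging.get_image("side");b=im2["frame"][150:350,220:490]
cv2.imwrite("pics/t2.png",cv2.resize(np.hstack([a,b]),None,fx=1.45,fy=1.45)[:,:,::-1])
E
```

```text
time: 8.45
position: [0.5203, 0.2723, 0.1004]
tool_rot: [3.138, -0.139, -0.001]
ft_force: [-0.0, -0.4, -0.0]
grip_width: 0.346
```

View pics/t2.png

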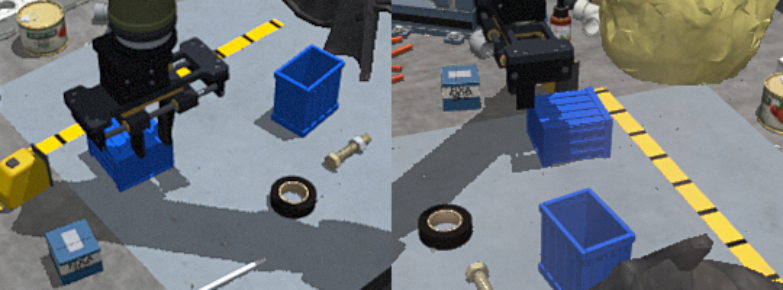

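The left crate now lies on its far side, short of the line. Moving to the right crate.

```bash
python3 -m jog '[[[-1,0,-4,0,0,0,2.5],[-1,0,-4,0,0,0,2.5],[-0.7,4.5,0,0,0,0,2.5],[-0.7,4.5,0,0,0,0,2.5],[-0.7,4.5,0,0,0,0,2.5],[-0.7,4.5,0,0,0,0,2.5],[-0.7,4.5,0,0,0,0,2.5],[-0.7,4.5,0,0,0,0,2.5],[0,0,0,0,0,-6.5,2.5],[0,0,0,0,0,-6.5,2.5],[0,0,0,0,0,0,2.5]]]'
python3 - <<'E'
from h import *
st()
im=imaging.get_image("scene");f=im["frame"]
hsv=cv2.cvtColor(f,cv2.COLOR_RGB2HSV)[200:300,240:340]
print("green px near left crate",(cv2.inRange(hsv,(40,60,40),(85,255,255))>0).sum(),"white",(cv2.inRange(hsv,(0,0,170),(180,50,255))>0).sum())
cv2.imwrite("pics/t3.png",cv2.resize(f[140:340,180:480],None,fx=2,fy=2)[:,:,::-1])
fit_crates([(.59,.265)],dims=(.09,.085,.06))
E
```

```text
time: 9.65
position: [0.4347, 0.0086, 0.1807]
tool_rot: [3.134, 0.216, 0.001]
ft_force: [0.5, -0.3, 0.2]
grip_width: 0.286
t 9.65 p [0.4347 0.0086 0.1807] R [[0.991, 0.137, 0.0], [0.137, -0.991, -0.001], [0.0, 0.001, -1.0]] F [ 0.5 -0.3  0.2] g 0.29
green px near left crate 0 white 2997
crate 1 [0.5838 0.2653] yaw deg -4.4 1-IoU 0.068
```

View pics/t3.png

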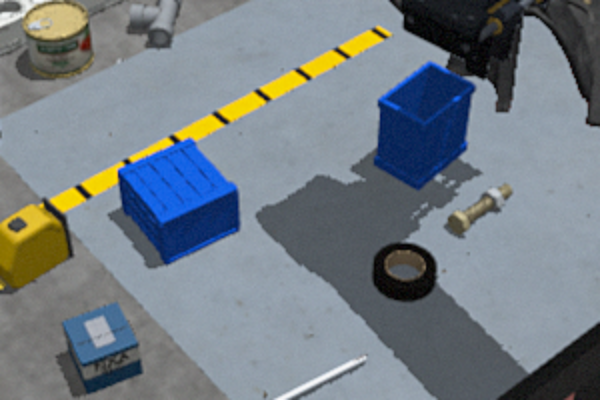

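The left crate lies at (180,200) in the crop. Its robot-facing underside is plain, so the right crate should be the stamped one. Next I'll tip the right crate.

```bash
python3 -m jog '[[[0,0,4,0,0,0,2.5],[0,0,4.2,0,0,0,2.5],[0,0,0,0,0,0,2.5],[0.7,0,0,0,0,0,2.5],[0.7,0,0,0,0,0,2.5],[0.7,0,0,0,0,0,2.5]]]'; python3 -m jog '[[[0.6,0,0,0,0,0,2.5],[0.6,0,0,0,0,0,2.5],[0.6,0,0,0,0,0,2.5],[0.6,0,0,0,0,0,2.5],[0.6,0,0,0,0,0,2.5]]]'; python3 -m jog '[[[0.5,0,0,0,0,0,2.5],[0.5,0,0,0,0,0,2.5],[0.5,0,0,0,0,0,2.5],[0.5,0,0,0,0,0,2.5],[0.5,0,0,0,0,0,2.5],[0,0,0,0,0,0,2.5],[0,0,0,0,0,0,2.5]]]'
python3 - <<'E'
from h import *
im=imaging.get_image("scene");a=im["frame"][140:340,180:450]
im2=imaging.get_image("side");b=im2["frame"][150:350,220:490]
cv2.imwrite("pics/t4.png",cv2.resize(np.hstack([a,b]),None,fx=1.45,fy=1.45)[:,:,::-1])
E
```

```text
time: 10.5
position: [0.4581, 0.0118, 0.1007]
tool_rot: [3.133, 0.216, 0.006]
ft_force: [-0.3, -0.7, -0.2]
grip_width: 0.284
time: 11.0
position: [0.4859, 0.0159, 0.0987]
tool_rot: [3.134, 0.217, 0.0]
ft_force: [-1.1, -0.6, 3.0]
grip_width: 0.289
time: 11.7
position: [0.51, 0.0194, 0.0983]
tool_rot: [-3.134, -0.217, 0.001]
ft_force: [0.6, -0.3, 1.2]
grip_width: 0.285
```

View pics/t4.png

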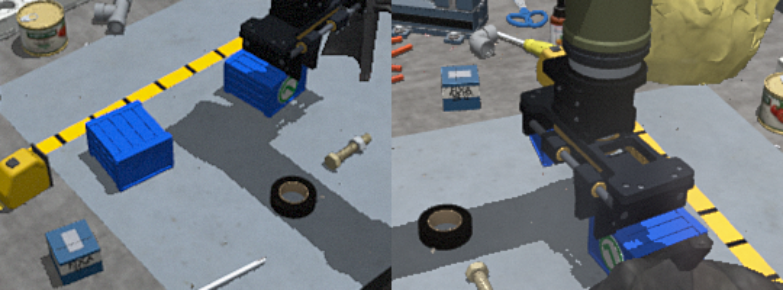

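The right crate lies on its far side with the green stamp facing the robot, at (290,90) in the left half. I'll back off, rise and measure it.

```bash
python3 -m jog '[[[-1,0,-4,0,0,0,0],[-4,0,-2,0,0,0,0],[-4,0,-2,0,0,0,0],[0,0,-3,0,0,0,0],[0,0,0,0,0,0,0]]]'
python3 - <<'E'
from h import *
st();print(np.round(ctrl.get_state()["joint_positions"],2))
for cams in (("scene",),("wrist",),("scene","wrist")): print(cams);fit_crates([(.575,.027)],dims=(.09,.085,.06),cams=cams)
for cam in("scene","wrist","side"):
    im=imaging.get_image(cam)
    for d in finder.spot_point("crate_a_mid",cam): print(cam,"mid",round(d["conf"],2),np.round(onz(im,d["point"][0]*480,d["point"][1]*640,.03),4))
    if cam=="wrist": save(im,"w2.png")
    for d in finder.spot_point("crate_a",cam): print(cam,"orig",round(d["conf"],2),np.round(onz(im,d["point"][0]*480,d["point"][1]*640,.03),4))
line()
E
```

```text
time: 12.3
position: [0.4222, 0.0064, 0.2121]
tool_rot: [3.13, 0.215, 0.011]
ft_force: [1.0, 0.6, 0.6]
grip_width: 0.013
t 12.3 p [0.4222 0.0064 0.2121] R [[0.991, 0.136, 0.007], [0.137, -0.991, -0.003], [0.007, 0.004, -1.0]] F [1.  0.6 0.6] g 0.01
[ 0.61 -0.16 -0.63  2.01 -0.09  1.26 -1.41]
('scene',)
crate 1 [0.5738 0.0232] yaw deg 14.4 1-IoU 0.09
('wrist',)
crate 1 [0.5734 0.0264] yaw deg 7.8 1-IoU 0.048
('scene', 'wrist')
crate 2 [0.5736 0.0256] yaw deg 7.2 1-IoU 0.043
scene mid 0.66 [0.5663 0.0353 0.03  ]
scene mid 0.58 [0.3365 0.3653 0.03  ]
scene orig 0.86 [0.5253 0.0199 0.03  ]
scene orig 0.67 [0.5409 0.2674 0.03  ]
wrist mid 0.95 [0.5728 0.0264 0.03  ]
wrist orig 0.8 [0.5267 0.0185 0.03  ]
wrist orig 0.71 [0.5367 0.2693 0.03  ]
side mid 0.7 [0.5754 0.0301 0.03  ]
side orig 0.93 [0.5315 0.0273 0.03  ]
scene line x = 0.6863 + -0.0093 *y; y range [-0.11   0.353] width [-0.0116  0.0102]
side line x = 0.686 + -0.0104 *y; y range [-0.049  0.349] width [-0.0118  0.0098]
```

View pics/w2.png

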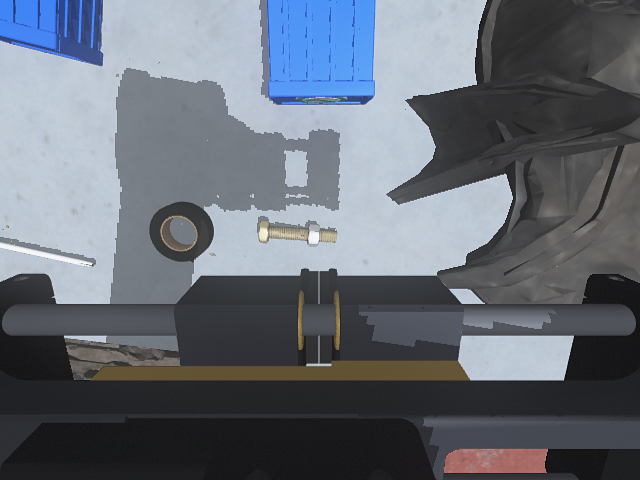

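The wrist view shows the stamped crate at (320,50), square to the tool, with the bag's sleeve tips at (388,197) and (408,97). I'll turn the gripper a quarter turn so its long body clears the bag during the push.

```bash
python3 -m jog '[[[0,0,0,0,0,-8.2,0],[0,0,0,0,0,-8.2,0]]]'; python3 -c "
from h import *
st();print(np.round(ctrl.get_state()['joint_positions'],2))"
```

```text
time: 13.45
position: [0.421, 0.0068, 0.2086]
tool_rot: [3.069, 0.67, 0.0]
ft_force: [0.1, 0.2, -0.6]
grip_width: 0.005
t 13.45 p [0.421  0.0068 0.2086] R [[0.909, 0.417, 0.0], [0.417, -0.909, -0.0], [0.0, 0.0, -1.0]] F [ 0.1  0.2 -0.6] g 0.0
[ 0.59 -0.15 -0.6   2.01 -0.09  1.26 -1.12]
```

```bash
python3 -m jog '[[[0,0,0,0,0,-8.1,0],[0,0,0,0,0,-8.1,0],[0,0,0,0,0,-8.1,0],[0,0,0,0,0,-8.1,0],[0,0,0,0,0,-8.1,0],[0,0,0,0,0,-8.1,0],[0,0,0,0,0,-8.1,0],[0,0,0,0,0,-8.1,0],[0,0,0,0,0,-8.1,0],[0,0,0,0,0,0,0],[0,0,0,0,0,0,0]]]'; python3 -c "
from h import *
st();print(np.round(ctrl.get_state()['joint_positions'],2))"
```

```text
time: 14.55
position: [0.421, 0.0069, 0.2085]
tool_rot: [2.081, 2.353, -0.0]
ft_force: [0.3, 0.2, -0.7]
grip_width: 0.007
t 14.55 p [0.421  0.0069 0.2085] R [[-0.122, 0.992, 0.0], [0.992, 0.122, -0.0], [-0.0, 0.0, -1.0]] F [ 0.3  0.2 -0.7] g 0.01
[ 0.47 -0.15 -0.5   2.01 -0.07  1.26  0.12]
```

```bash
python3 -m jog '[[[0,3.7,0,0,0,0,0],[0,3.65,0,0,0,0,0],[0,0,4.2,0,0,0,0],[0,0,4.2,0,0,0,0],[0,0,4.2,0,0,0,0],[0,0,4,0,0,0,0],[0,0,0,0,0,0,0],[0,0.5,0,0,0,0,0],[0,0.5,0,0,0,0,0],[0,0.4,0,0,0,0,0]]]';python3 -m jog '[[[0,0.5,0,0,0,0,0],[0,0.5,0,0,0,0,0],[0,0.5,0,0,0,0,0],[0,0.5,0,0,0,0,0],[0,0.5,0,0,0,0,0],[0,0.5,0,0,0,0,0],[0,0.5,0,0,0,0,0],[0,0,0,0,0,0,0]]]'
python3 - <<'E'
from h import *
st()
for cam in("scene","side"):
    im=imaging.get_image(cam)
    for d in finder.spot_point("crate_a_mid",cam)[:2]: print(cam,"mid",round(d["conf"],2),np.round(onz(im,d["point"][0]*480,d["point"][1]*640,.03),4))
fit_crates([(.595,.028)],dims=(.09,.085,.06),cams=("scene",))
im=imaging.get_image("scene");a=im["frame"][100:300,220:490]
im2=imaging.get_image("side");b=im2["frame"][170:370,240:510]
cv2.imwrite("pics/t5.png",cv2.resize(np.hstack([a,b]),None,fx=1.45,fy=1.45)[:,:,::-1])
E
```

```text
time: 15.55
position: [0.5105, 0.0179, 0.0451]
tool_rot: [2.076, 2.353, 0.005]
ft_force: [-0.3, -0.1, 0.2]
grip_width: 0.004
time: 16.35
position: [0.5428, 0.0223, 0.0429]
tool_rot: [-2.077, -2.357, 0.001]
ft_force: [-1.8, 0.5, 1.8]
grip_width: 0.008
t 16.35 p [0.5428 0.0223 0.0429] R [[-0.125, 0.992, -0.0], [0.992, 0.125, -0.0], [-0.0, -0.0, -1.0]] F [-1.8  0.5  1.8] g 0.01
scene mid 0.78 [0.5935 0.0285 0.03  ]
scene mid 0.32 [0.3357 0.3655 0.03  ]
side mid 0.78 [0.5999 0.0259 0.03  ]
side mid 0.27 [0.6541 0.0999 0.03  ]
crate 1 [0.6037 0.029 ] yaw deg 12.7 1-IoU 0.364
```

View pics/t5.png

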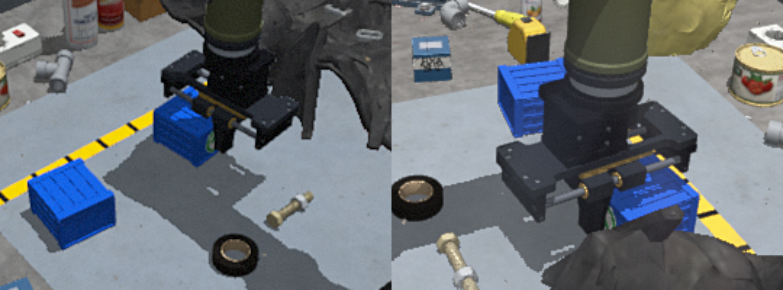

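The push is going straight and the gripper is clear of everything else. I'll go most of the way, then back off and measure.

```bash
python3 -m jog '[[[0,0.6,0,0,0,0,0],[0,0.6,0,0,0,0,0],[0,0.6,0,0,0,0,0],[0,0.6,0,0,0,0,0],[0,0.6,0,0,0,0,0],[0,0.6,0,0,0,0,0],[0,0.6,0,0,0,0,0],[0,0.6,0,0,0,0,0],[0,0.6,0,0,0,0,0],[0,0.6,0,0,0,0,0],[0,0.5,0,0,0,0,0],[0,0,0,0,0,0,0]]]'
python3 -m jog '[[[0,-4,0,0,0,0,0],[0,-3,-1,0,0,0,0],[0,-1,-4.5,0,0,0,0],[0,0,-4.5,0,0,0,0],[0,0,-4.5,0,0,0,0],[0,0,0,0,0,0,0]]]'
cat > m.py <<'E'
from h import *
st()
for cam in("scene","side","wrist"):
    im=imaging.get_image(cam)
    for d in finder.spot_point("crate_a_mid",cam)[:2]: print(cam,"mid",round(d["conf"],2),np.round(onz(im,d["point"][0]*480,d["point"][1]*640,.03),4))
    for d in finder.spot_point("crate_a",cam)[:2]: print(cam,"orig",round(d["conf"],2),np.round(onz(im,d["point"][0]*480,d["point"][1]*640,.03),4))
for c in (("scene",),("side",),("scene","wrist")): print(c);fit_crates([(.672,.038)],dims=(.09,.085,.06),cams=c)
im=imaging.get_image("scene");a=im["frame"][100:300,220:490]
im2=imaging.get_image("side");b=im2["frame"][170:370,240:510]
import sys
cv2.imwrite("pics/"+sys.argv[1],cv2.resize(np.hstack([a,b]),None,fx=1.45,fy=1.45)[:,:,::-1])
E
python3 m.py t6.png
```

```text
time: 17.95
position: [0.6081, 0.0307, 0.0426]
tool_rot: [2.077, 2.356, 0.002]
ft_force: [0.7, 0.4, -0.4]
grip_width: 0.006
time: 18.55
position: [0.5322, 0.0209, 0.1947]
tool_rot: [2.07, 2.348, 0.013]
ft_force: [0.1, 0.1, -0.3]
grip_width: 0.005
t 18.55 p [0.5322 0.0209 0.1947] R [[-0.126, 0.992, 0.014], [0.992, 0.126, -0.001], [-0.003, 0.014, -1.0]] F [ 0.1  0.1 -0.3] g 0.01
scene mid 0.81 [0.6571 0.0358 0.03  ]
scene mid 0.45 [0.6487 0.1546 0.03  ]
scene orig 0.62 [0.6268 0.029  0.03  ]
scene orig 0.61 [0.5438 0.2663 0.03  ]
side mid 0.73 [0.6644 0.0314 0.03  ]
side orig 0.87 [0.6238 0.0358 0.03  ]
side orig 0.73 [0.5371 0.2732 0.03  ]
wrist mid 0.59 [0.6628 0.0361 0.03  ]
wrist orig 0.79 [0.621  0.0316 0.03  ]
('scene',)
crate 1 [0.6658 0.0344] yaw deg 4.6 1-IoU 0.061
('side',)
crate 1 [0.6674 0.0394] yaw deg 14.5 1-IoU 0.162
('scene', 'wrist')
crate 1 [0.6637 0.0383] yaw deg 7.0 1-IoU 0.065
```

View pics/t6.png

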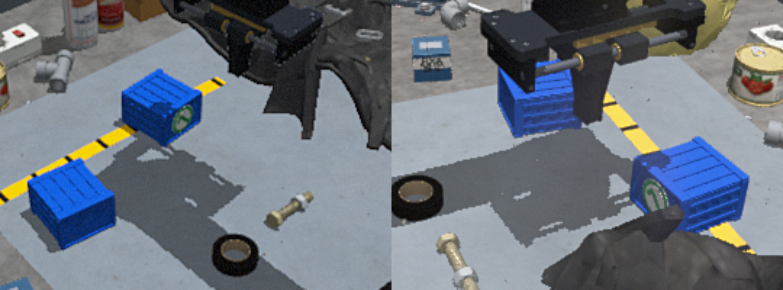

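The stamped crate is straight, with its middle at x≈0.666 and the line at 0.686. That leaves about 2 cm to push.

```bash
python3 -m jog '[[[0,0,4.5,0,0,0,0],[0,0,4.5,0,0,0,0],[0,0,4.5,0,0,0,0],[0,0,1.6,0,0,0,0],[0,0,0,0,0,0,0],[0,0,0,0,0,0,0]]]'
python3 -m jog '[[[0,2.5,0,0,0,0,0],[0,2.5,0,0,0,0,0],[0,1.6,0,0,0,0,0],[0,0.6,0,0,0,0,0],[0,0.5,0,0,0,0,0],[0,0.5,0,0,0,0,0],[0,0.5,0,0,0,0,0],[0,0.5,0,0,0,0,0],[0,0,0,0,0,0,0],[0,0,0,0,0,0,0]]]'
```

```text
time: 20.1
position: [0.5282, 0.0205, 0.0371]
tool_rot: [2.077, 2.357, 0.001]
ft_force: [1.3, -0.3, 1.2]
grip_width: 0.006
time: 21.1
position: [0.6185, 0.0318, 0.0368]
tool_rot: [2.077, 2.357, -0.001]
ft_force: [-2.4, -0.1, 2.4]
grip_width: 0.006
```

Another 1 cm, then back off and measure.

```bash
python3 -m jog '[[[0,0.4,0,0,0,0,0],[0,0.4,0,0,0,0,0],[0,0.2,0,0,0,0,0],[0,0,0,0,0,0,0],[0,0,0,0,0,0,0]]]'
python3 -m jog '[[[0,-4,0,0,0,0,0],[0,-4,-1,0,0,0,0],[0,-3,-3.5,0,0,0,0],[0,-3,-3.5,0,0,0,0],[0,0,-4.5,0,0,0,0],[0,0,-2,0,0,0,0],[0,0,0,0,0,0,0],[0,0,0,0,0,0,0]]]'
sed -i 's/.672,.038/.686,.04/' m.py; python3 m.py t7.png
```

```text
time: 21.6
position: [0.6288, 0.0331, 0.0367]
tool_rot: [2.077, 2.357, -0.0]
ft_force: [-3.0, -0.7, 4.9]
grip_width: -0.001
time: 22.4
position: [0.4904, 0.0155, 0.1815]
tool_rot: [2.076, 2.356, 0.001]
ft_force: [-0.6, 0.8, -0.5]
grip_width: 0.001
t 22.4 p [0.4904 0.0155 0.1815] R [[-0.126, 0.992, 0.002], [0.992, 0.126, -0.0], [-0.001, 0.002, -1.0]] F [-0.6  0.8 -0.5] g 0.0
scene mid 0.75 [0.6805 0.0368 0.03  ]
scene mid 0.71 [0.6437 0.0356 0.03  ]
scene orig 0.76 [0.6472 0.0316 0.03  ]
scene orig 0.56 [0.5426 0.2719 0.03  ]
side mid 0.89 [0.6853 0.0407 0.03  ]
side orig 0.93 [0.5379 0.2735 0.03  ]
wrist mid 0.87 [0.6868 0.0391 0.03  ]
wrist orig 0.74 [0.643  0.0354 0.03  ]
('scene',)
crate 1 [0.6887 0.0388] yaw deg 6.8 1-IoU 0.06
('side',)
crate 1 [0.6874 0.042 ] yaw deg 10.0 1-IoU 0.106
('scene', 'wrist')
crate 2 [0.6857 0.0402] yaw deg 6.5 1-IoU 0.068
```

View pics/t7.png

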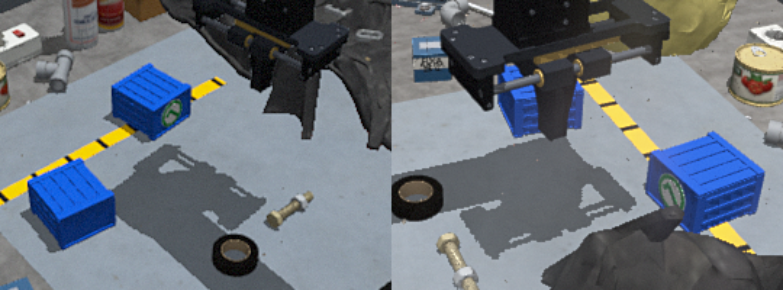

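The stamped crate sits across the tape with its middle at x≈0.686, and the line there is at 0.686. The plain crate is short of the line and nothing touches the robot, so I'm handing in.

```bash
python3 -c "
from bench import close_job
print(close_job())"
```

```text
the job is handed in; nothing more can be done
None
```

I tipped both crates over backwards and left them lying on their far sides. The stamped one was the right-hand crate, and I pushed it onto the dispatch line with closed fingers. The job was handed in at about 23 s.

**Stamped crate:** most of the last estimates put its middle at x = 0.685–0.689 m, y ≈ 0.04. The tape's centre there is x ≈ 0.686. One scene estimate disagreed slightly at 0.6805, and I ignored a stray one at 0.644 because it matched the crate's underside instead.

**Plain crate:** its far edge is at about x = 0.63 m, short of the tape's near edge at about 0.673.

**Other objects:** the bolt, tape roll and carton looked undisturbed in the last pictures. I did not measure any of the other objects again, and the screwdriver and tape measure were outside the final crops. The highest force I read between moves was about 6 N, and the gripper was raised clear of everything at hand-in.

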